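Return the slide markers to their colour-labelled drawer slots

ROBOT

A 6-joint arm with a two-finger parallel gripper is mounted at the origin on a cart in front of the work surface, level with it; the furniture and walls round the work are solid. World frame = base frame: x ahead of the robot, y to its left, z up, the work surface at z = 0. Lengths are in m, angles in rad, forces in N, time in s.
With the tool pointing down it reaches from about 0.25 to 0.725 m from the base axis. Payload 4 kg.
Tool frame: the origin (TCP) lies midway between the tips of the shut fingers; the grasp point (between the pads) lies 19 mm behind it; x points along the fingers, z is the direction in which the jaws open and shut, and the axes are right-handed (so a half turn about x gives the same grasp; the last joint's range is limited). The gripper opens to 85 mm and grips with 20 to 120 N. Pads are 22 mm wide; open, the fingers measure 114 mm over their backs; the gripper's body (76 mm by 85 mm) begins 54 mm behind the grasp point. The pads swing forward as they close: fully open they stand 13 mm farther back than shut.
Start: joints at [1.287, 0.241, 0.005, 1.335, 0, 1.571], TCP at [0.14, 0.48, 0.231] pointing down, gripper open.
Joint ranges: [-2.72, 2.72], [-1.05, 1.87], [-1.09, 1.28], [-1.99, 2.15], [-1.42, 1.44], [-3.14, 3.14]. Speed limits (rad/s): [2.79, 2.79, 3.14, 3.14, 3.14, 3.14].

INTERFACE

Orientations are given as [roll, pitch, yaw] about the fixed x, y, z axes, in that order (R = Rz(yaw) Ry(pitch) Rx(roll)).
In Python, from plant import state, capture, calibration, close_job gives the robot as it stands. The module is installed in compiled form; this text tells all that it offers.
- The arm moves only by the tool send_rows, never from a script. Its argument "steps" is text: rows parted by semicolons, each of 4 numbers parted by spaces: the shift along the world's x, y, z in cm, then the turn about the world's z in degrees. A call has exactly 8 rows; each row is the pose to reach, as a shift and turn from the pose commanded when the call began; what a row does not reach only later rows make up. A row lasts 1/10 s, in which the tool goes at most 50 mm and 8.59 degrees, less where a joint would pass 70% of its speed; a pose out of reach is approached as far as the arm can. A call with a gripper value outside its range is refused whole. "fingers" is the opening, from 0 (shut) to 1 (fully open), set as the call begins (left out, the last holds). The fingers move at their own pace and stop on an object; the grip force is fixed at half the most. Time passes only in rows, so rows that repeat a pose let the fingers close, or fill a call up. It gives the time, the measured TCP pose, the force and the opening at its end, in the units of the state.
- state(): the state, without advancing time (a new reading comes with each control period).
- capture(name): name is "scene" or "top" or "wrist"; returns the picture (384x512x3 uint8, red, green, blue); there is no depth.
- calibration(name): a dict with "fov_y" (degrees; the focal length in pixels is half the picture's height over the tangent of half this angle, whatever the lens; pixels are square), "cx", "cy" (the principal point, pixels), "extrinsics" (4x4, takes a point from world to camera coordinates); the wrist camera has in their place "hand_eye" (4x4, takes a point from camera to tool coordinates, whose origin is the TCP and whose axes are the tool frame's). Camera axes: x right, y up, looking along -z (the intrinsics and any distortion apply to the point x, -y, -z); pixel columns grow to the right and rows downward; lengths in m; the calibration is good to about 2 mm. A picture is of the moment at which its call begins: read the wrist's pose just before it. calibration takes no time and is no camera call.
- close_job(): hands the job in, once; it reports no verdict.
The state is a dict: "t": time; "joints": joint angles; "joint_vel": joint speeds; "joint_efforts": joint torques, N m; "tool_pos": TCP position; "orientation": TCP orientation; "wrist_force": force on the tool from outside, world axes, zero at the start; "wrist_torque": the same for the moment, N m; "width": opening from 0.0 (shut) to 1.0 (fully open).
Only numpy, scipy, OpenCV 4.12 (cv2) and the standard library are available. Lean on these libraries where they do the work, as an engineer would, in place of code of your own. Each camera call takes 0.05 s, during which the arm holds its last target. There are 200 camera calls.

TASK

Put the red and the blue marker pen back in the open drawer, each lying lengthwise in the slot in line with the label of its own colour on top of the cabinet. Then push the drawer fully shut, leaving the timer, the stain bottle and the petri dish where they stand.

Things in the scene. Friction and masses are not known exactly. Their poses are not given: they have to be found in the camera images.
- marker_red: red marker pen with a white band, 136 mm long, 13 mm thick, lying on the table; origin at mid-length on its underside as it lies at the start, y axis along the pen
- marker_blue: blue marker pen with a white band, same size and frame as the red one
- marker_red_mid (a point): centre of the red pen, on its axis (6.5 mm above the table while lying there)
- marker_blue_mid (a point): centre of the blue pen, on its axis
- cabinet: white one-drawer cabinet, fixed, 190 deep (x) x 216 wide (y) x 70 mm high; origin under the middle of its front edge, x axis points from the front to the back (the drawer comes out to -x), z up
- drawer (a joint): travel of the grey drawer in m: 0 fully shut, 0.19 fully out; it starts nearly fully out and slides stiffly (about 1.5 N). Shut, its front is flush with the cabinet's. Inside, from tray_mid: front panel at x = -78 mm, back wall at +78 mm, both reaching 25 mm higher than that point; side walls end 4 mm below it
- tray_mid (a point): middle of the middle slot, at notch-floor height, where a pen's underside rests (33 mm above the table); moves with the drawer, axes as the cabinet's. Slots run along x, at y = -64, 0, +64 mm from here. A slot is two notches, 22 mm wide, 10 mm deep, in two white ribs 10 mm thick at x = -46 and +46 mm; between the ribs is finger space to 22 mm below this point
- drawer_lip (a point): middle of the front edge of the black finger lip on the drawer front, 120 mm wide in y, 10 mm thick in z, 50 mm above the table, standing 12 mm out from the front face; push here towards +x to shut the drawer. Shut, this point is 12 mm in front of the cabinet's front
- card_red: red label in a white holder on the cabinet top, 46 mm wide, fixed; it marks the slot that lies in line with it along the cabinet's x axis (same y). Origin under the middle of the holder, 22 mm behind the cabinet's front, axes as the cabinet's
- card_blue: blue label, likewise
- card_yellow: yellow label, likewise; its slot stays empty
- timer: red and white bench timer, 64 mm across, 31 mm high; origin under its centre; leave alone
- stain_bottle: brown dropper bottle with a red bulb, 36 mm across, 104 mm high; origin under its centre; leave alone
- dish: petri dish with pink filling, 63 mm across, 15 mm high; origin under its centre; leave alone
There are look-alikes about, which are no part of the job. Several things look just like the marker_red: the one meant starts nearest to the robot's base. Several things have the shape of the marker_blue; the one meant has the colours described above.

How it is judged:
On the way:
1. both pens lie in their own slots while the drawer is still open (y of marker_red_mid in the frame of card_red between -0.012 and 0.012 m and x of marker_red_mid in the frame of tray_mid between -0.013 and 0.013 m and z of marker_red_mid in the frame of tray_mid between 0.002 and 0.011 m and angle between the y axis of each of marker_red, marker_blue and the x axis of tray_mid, either way round below 0.12 rad and linear speed of each of marker_red, marker_blue below 0.03 m/s and y of marker_blue_mid in the frame of card_blue between -0.012 and 0.012 m and x of marker_blue_mid in the frame of tray_mid between -0.013 and 0.013 m and z of marker_blue_mid in the frame of tray_mid between 0.002 and 0.011 m and value of joint drawer above 0.1 m), for 0.2 s.
At the end, for the whole second after the job is handed in: The drawer is shut to 5 mm; the red and blue pens lie at rest in the notches in line with their own labels: within 12 mm sideways of the label, 13 mm lengthwise of the slot middle and 0.12 rad of its direction, pen axis 2 to 11 mm above the notch floors (y of marker_red_mid in the frame of card_red between -0.012 and 0.012 m and x of marker_red_mid in the frame of tray_mid between -0.013 and 0.013 m and z of marker_red_mid in the frame of tray_mid between 0.002 and 0.011 m and angle between the y axis of each of marker_red, marker_blue and the x axis of tray_mid, either way round below 0.12 rad and linear speed of each of marker_red, marker_blue below 0.03 m/s and y of marker_blue_mid in the frame of card_blue between -0.012 and 0.012 m and x of marker_blue_mid in the frame of tray_mid between -0.013 and 0.013 m and z of marker_blue_mid in the frame of tray_mid between 0.002 and 0.011 m and value of joint drawer below 0.005 m); the robot touches nothing.
It fails at once if the timer is moved by more than 20 mm or tipped (distance of timer from where it was at the start of the episode above 0.02 m or angle between timer's own z axis and vertical above 0.3 rad).
It fails at once if the stain bottle is moved by more than 20 mm or tipped (distance of stain_bottle from where it was at the start of the episode above 0.02 m or angle between stain_bottle's own z axis and vertical above 0.3 rad).
It fails at once if the petri dish is moved by more than 20 mm or tipped (distance of dish from where it was at the start of the episode above 0.02 m or angle between dish's own z axis and vertical above 0.3 rad).
It also fails if it takes over 64 s, if anything falls off the work surface, if the arm or the gripper's body presses on something with over 40 N, if the wrist force passes 120 N, or if a joint passes its speed limit or range.

## Working session

There is one attempt and no reset: what is moved stays moved. The work goes in short steps, Python scripts to look and compute and a tool call to move; the robot and the scene stay as the last step left them, time stands still between calls to the robot, and variables do not carry over. Pictures are saved under pics/ and viewed, on a budget of 10 in all, crops included, one or two more only if the job needs it, and the job is handed in when it is done.

Besides the shell and the picture viewer there is one more tool, called after "Request:" by a JSON object that holds its "api" and its "payload". send_rows: Moves the arm, as the interface text tells. Its arguments: {"type":"object","properties":{"steps":{"type":"string"},"fingers":{"type":"number"}},"required":["steps"]}

```bash
mkdir -p pics
python3 - <<'E'
from plant import *
import cv2,numpy as np
for n in("scene","top"):
    im=capture(n);cv2.imwrite(f"pics/{n}0.png",im[...,::-1]);c=calibration(n);print(n,c)
print(calibration("wrist"));print(state())
E
```

```text
scene {'fov_y': 57.16897436969856, 'cx': 255.27469699502046, 'cy': 190.34432987778095, 'extrinsics': array([[ 0.59561613, -0.80323921,  0.00694261, -0.30270788],
       [ 0.44235562,  0.33520437,  0.83184105, -0.32940733],
       [-0.67049454, -0.49238685,  0.55497051, -0.58351655],
       [ 0.        ,  0.        ,  0.        ,  1.        ]])}
top {'fov_y': 57.66966186664194, 'cx': 258.802237501782, 'cy': 189.17412644571277, 'extrinsics': array([[-0.02158483, -0.99935244, -0.02878894,  0.07374474],
       [ 0.98105214, -0.02671753,  0.19189289, -0.5726062 ],
       [-0.19253779, -0.02410147,  0.98099354, -0.89763497],
       [ 0.        ,  0.        ,  0.        ,  1.        ]])}
{'fov_y': 59.72286960849848, 'cx': 263.35067691993754, 'cy': 189.01493135308243, 'hand_eye': array([[-1.53898724e-03,  3.26959645e-01, -9.45037048e-01,
        -1.42044498e-01],
       [ 2.33096039e-04,  9.45038259e-01,  3.26959685e-01,
         8.36896341e-02],
       [ 9.99998789e-01,  2.82902391e-04, -1.53061482e-03,
         1.17766384e-04],
       [ 0.00000000e+00,  0.00000000e+00,  0.00000000e+00,
         1.00000000e+00]])}
{'t': 0.1, 'joints': array([1.28699497e+00, 2.41333797e-01, 3.85392481e-03, 1.33523462e+00,
       3.10968456e-05, 1.57079049e+00]), 'joint_vel': array([-0.0005404 , -0.00249089,  0.00181767,  0.00061035, -0.00041596,
        0.00014511]), 'joint_efforts': array([-1.08961227e-03, -3.73137438e+01,  2.53010541e+01,  1.08830901e-02,
       -1.24229723e-04, -1.47932252e-05]), 'tool_pos': array([0.13983141, 0.47944274, 0.23050201]), 'orientation': array([ 3.12537646,  1.56887791, -1.87080808]), 'wrist_force': array([ 0.41114424, -0.08904027,  1.18156299]), 'wrist_torque': array([ 0.05632361, -0.05539747,  0.01652707]), 'width': 1.0003049428088502}
```

View pics/scene0.png

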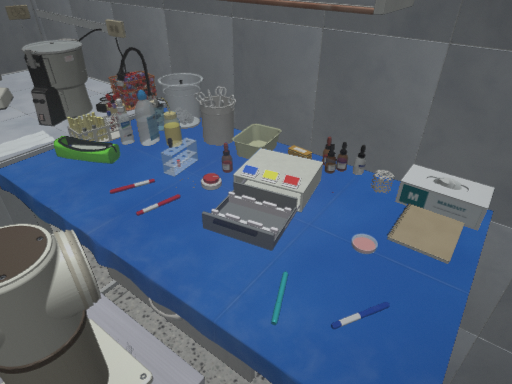

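View pics/top0.png

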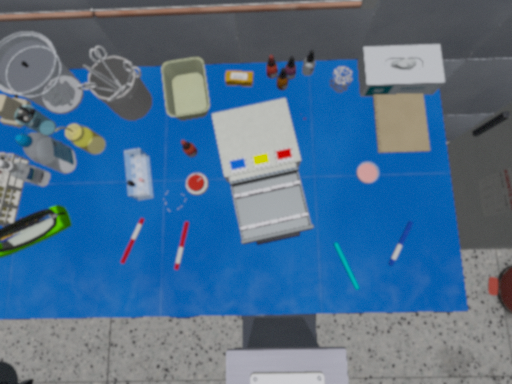

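The red look-alikes are at top (132,240) and (182,245), and I'll choose between them by distance from the base. For the blue shape, the candidates are blue with a white band at top (400,243) and teal at (346,265), so the blue one is meant. The cards run blue (237,163), yellow (261,159), red (284,154). The timer is at (196,183), the dish at (368,172) and the bottle at (190,147).

```bash
cat > h.py <<'E'
import numpy as np,cv2
from plant import *
from scipy.spatial.transform import Rotation as Ro
def pose(s):
    T=np.eye(4);T[:3,:3]=Ro.from_euler('xyz',s['orientation']).as_matrix();T[:3,3]=s['tool_pos'];return T
def cam(n,s=None):
    c=calibration(n);f=192/np.tan(np.radians(c['fov_y']/2))
    T=pose(s)@c['hand_eye'] if n=='wrist' else np.linalg.inv(c['extrinsics'])
    return f,c['cx'],c['cy'],T
def ray(C,uv,z):
    f,cx,cy,T=C;uv=np.atleast_2d(uv).astype(float)
    d=np.c_[(uv[:,0]-cx)/f,-(uv[:,1]-cy)/f,-np.ones(len(uv))]@T[:3,:3].T
    o=T[:3,3];return o+d*((z-o[2])/d[:,2])[:,None]
def proj(C,P):
    f,cx,cy,T=C;p=(np.atleast_2d(P)-T[:3,3])@T[:3,:3]
    return np.c_[cx+f*p[:,0]/-p[:,2],cy-f*p[:,1]/-p[:,2]]
def mask(im,col):
    h,s,v=[x.astype(int) for x in cv2.split(cv2.cvtColor(im,cv2.COLOR_RGB2HSV))]
    if col=='red':return ((h<8)|(h>170))&(s>140)&(v>80)
    if col=='yellow':return (h>22)&(h<35)&(s>150)&(v>120)
    if col=='blue':return (h>108)&(h<130)&(s>120)
    if col=='white':return (s<60)&(v>150)
def blobs(m,amin=8):
    n,l,st,c=cv2.connectedComponentsWithStats(m.astype(np.uint8))
    return [(st[i,4],c[i],np.argwhere(l==i)[:,::-1]) for i in range(1,n) if st[i,4]>=amin]
E
python3 - <<'E'
from h import *
im=cv2.imread('pics/top0.png')[...,::-1].copy();C=cam('top')
print('campos',C[3][:3,3])
for col,z in(('red',.0065),('yellow',.08)):
    for a,c,p in blobs(mask(im,col)):print(col,a,c.round(1),ray(C,c,z).round(3))
for p in[(400,243),(237,163),(50,300),(346,265),(250,220)]:print(p,cv2.cvtColor(im,cv2.COLOR_RGB2HSV)[p[1],p[0]])
for nm,uv,z in[('blue ends',[(410,222),(391,263)],.0065),('redA ends',[(188,221),(176,270)],.0065),('redB',[(143,219),(122,262)],.0065),('teal',[(336,243),(357,288)],.0065),('cards b,y,r',[(237,163),(261,159),(284,154)],.08),('timer',[(196,183)],.03),('dish',[(368,172)],.01),('bottle',[(190,147)],.06),('cab backcorners',[(211,112),(284,98)],.07),('drawer front corners',[(241,243),(313,229)],.058)]:
    print(nm,ray(C,uv,z).round(3).tolist())
s=state();print(cam('wrist',s)[3].round(3))
E
```

```text
campos [0.39051965 0.03676404 0.99257619]
red 54 [271.4  69. ] [[0.961 0.014 0.006]]
red 54 [189.9 149.4] [[0.71  0.263 0.006]]
red 81 [283.6 153.5] [[ 0.689 -0.014  0.006]]
red 150 [195.3 182.7] [[0.608 0.245 0.006]]
red 8 [141.1 220.8] [[0.501 0.4   0.006]]
red 53 [183.8 233.6] [[0.462 0.276 0.006]]
red 55 [127.3 250.9] [[0.417 0.435 0.006]]
red 119 [493.5 285.8] [[ 0.303 -0.563  0.006]]
yellow 94 [260.5 158.6] [[0.654 0.053 0.08 ]]
(400, 243) [113 119 163]
(237, 163) [106 238 198]
(50, 300) [105 214 175]
(346, 265) [ 91 255 181]
(250, 220) [ 98  12 172]
blue ends [[0.479, -0.36, 0.006], [0.368, -0.297, 0.006]]
redA ends [[0.497, 0.265, 0.006], [0.362, 0.296, 0.006]]
redB [[0.506, 0.394, 0.006], [0.387, 0.449, 0.006]]
teal [[0.426, -0.15, 0.006], [0.304, -0.199, 0.006]]
cards b,y,r [[0.644, 0.117, 0.08], [0.653, 0.051, 0.08], [0.665, -0.011, 0.08]]
timer [[0.602, 0.238, 0.03]]
dish [[0.625, -0.254, 0.01]]
bottle [[0.699, 0.25, 0.06]]
cab backcorners [[0.798, 0.19, 0.07], [0.833, -0.018, 0.07]]
drawer front corners [[0.43, 0.11, 0.058], [0.462, -0.082, 0.058]]
[[ 0.28  -0.907 -0.314  0.06 ]
 [ 0.96   0.264  0.092  0.503]
 [-0.    -0.327  0.945  0.373]
 [ 0.     0.     0.     1.   ]]
```

The red pen at top (182,245) is 0.51 m from the base and the other is 0.61 m, so I take the first. I'll go above it for a close look.

Request:
{"api": "send_rows", "payload": {"steps": "4 -3 -1 0.5;8 -5.5 -2 1;12 -8 -3 2;16 -11 -4 3;20 -14 -5 3.4;24 -17 -6 3.4;28 -20 -8 3.4;29 -20 -8 3.4", "fingers": 1}}

```text
t: 0.9
tool_pos: [0.4313, 0.276, 0.1488]
orientation: [2.627, 1.566, -2.316]
wrist_force: [-1.9, -0.2, -0.5]
width: 1.0
```

```bash
cat > pen.py <<'E'
from h import *
import sys
def pen(col,name,pic):
    capture('wrist') if 0 else None
    s=state();im=capture('wrist');C=cam('wrist',s)
    cv2.imwrite(f'pics/{name}.png',im[...,::-1])
    m=mask(im,col);bs=sorted(blobs(m,60),key=lambda b:-b[0])
    for a,c,p in bs[:6]:
        P=ray(C,p,.0065);v=np.linalg.svd(P[:,:2]-P[:,:2].mean(0),full_matrices=False)[2][0];v=v*np.sign(v[0])
        t=(P[:,:2]-P[:,:2].mean(0))@v
        print(a,c.round(),P.mean(0).round(4),'ang',np.degrees(np.arctan2(v[1],v[0])).round(1),'ends',(P.mean(0)[:2]+t.min()*v).round(4),(P.mean(0)[:2]+t.max()*v).round(4))
    R=pose(s);print('tcp',s['tool_pos'].round(4),'jaw',np.degrees(np.arctan2(R[1,2],R[0,2])).round(2),'toolx',R[:3,0].round(3),'j',s['joints'].round(2),s['t'])
pen(sys.argv[1],sys.argv[2],1)
E
python3 pen.py red w1
```

```text
1600 [271. 348.] [0.6233 0.239  0.0065] ang -7.2 ends [0.5951 0.2426] [0.6531 0.2352]
1382 [448. 116.] [0.4178 0.4372 0.0065] ang -22.9 ends [0.3857 0.4508] [0.4531 0.4223]
927 [273. 205.] [0.4627 0.2775 0.0065] ang -11.8 ends [0.4279 0.2847] [0.4994 0.2698]
288 [271. 104.] [0.3741 0.296  0.0065] ang -12.7 ends [0.3658 0.2979] [0.3823 0.2941]
209 [413. 217.] [0.5035 0.401  0.0065] ang -11.9 ends [0.4945 0.4029] [0.5123 0.3991]
tcp [0.4313 0.276  0.1488] jaw 76.82 toolx [-0.003 -0.003 -1.   ] j [ 0.57  0.32 -0.11  1.15 -0.    0.8 ] 0.9
```

View pics/w1.png

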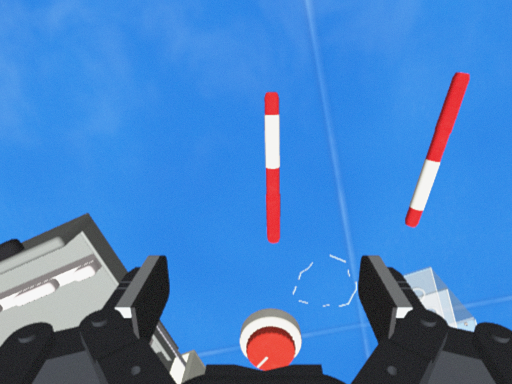

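The close crop shows the chosen red pen with its ends at (271,92) and (273,242). The centre is (0.4326, 0.2838) and the direction -11.9°. The other red pen (435,150) and the timer (271,340) are clear. Descending.

Request:
{"api": "send_rows", "payload": {"steps": "0.1 0.8 -3 1.3;0.1 0.8 -7 1.3;0.1 0.8 -11 1.3;0.1 0.8 -13 1.3;0.1 0.8 -14 1.3;0.1 0.8 -14.5 1.3;0.1 0.8 -14.5 1.3;0.1 0.8 -14.5 1.3"}}

```text
t: 1.75
tool_pos: [0.4319, 0.2889, 0.0076]
orientation: [-0.765, 1.568, 0.604]
wrist_force: [0.7, 0.3, 1.4]
width: 1.001
```

Request:
{"api": "send_rows", "payload": {"steps": "0 0 0 0;0 0 0 0;0 0 0 0;0 0 0 0;0 0 0 0;0 0 0 0;0 0 0 0;0 0 0 0", "fingers": 0}}

```text
t: 2.55
tool_pos: [0.4312, 0.2881, 0.0067]
orientation: [-0.902, 1.57, 0.467]
wrist_force: [-1.0, -1.1, 5.1]
width: 0.126
```

The width of 0.126 (10.7 mm) and the height suggest the tips grip the pen's upper half. I'll reopen slightly, lower by 4 mm and regrip.

Request:
{"api": "send_rows", "payload": {"steps": "0 0 0 0;0 0 0 0;0 0 0 0;0 0 -0.2 0;0 0 -0.4 0;0 0 -0.4 0;0 0 -0.4 0;0 0 -0.4 0", "fingers": 0.5}}

```text
t: 3.35
tool_pos: [0.431, 0.288, 0.0023]
orientation: [1.694, 1.571, 3.063]
wrist_force: [0.3, 0.4, -0.2]
width: 0.499
```

Request:
{"api": "send_rows", "payload": {"steps": "0 0 0 0;0 0 0 0;0 0 0 0;0 0 0 0;0 0 0 0;0 0 0 0;0 0 0 0;0 0 0 0", "fingers": 0}}

```text
t: 4.15
tool_pos: [0.4312, 0.2882, 0.0026]
orientation: [-0.761, 1.57, 0.608]
wrist_force: [-1.4, -0.3, 5.7]
width: 0.131
```

Request:
{"api": "send_rows", "payload": {"steps": "0 0 2 0;0 0 4 0;0 0 8 0;0 0 12 4;0 -2 16 8;1 -5 19 12;2 -8 19 16;3 -11 19 20"}}

```text
t: 4.95
tool_pos: [0.4617, 0.1773, 0.1933]
orientation: [-1.396, 1.568, 0.326]
wrist_force: [0.4, -1.0, -0.8]
width: 0.133
```

Request:
{"api": "send_rows", "payload": {"steps": "1 -3 0 1;2 -6 0 1;3 -9 0 1;4 -12 0 1;5 -14 0 1;5.5 -15 0 1;5.5 -15 0 1;5.5 -15 0 1"}}

```text
t: 5.75
tool_pos: [0.5155, 0.0286, 0.1918]
orientation: [1.033, 1.569, 2.769]
wrist_force: [-0.4, -0.1, -0.2]
width: 0.132
```

```bash
python3 pen.py red w2
```

```text
2640 [263. 313.] [0.7    0.0596 0.0065] ang 9.7 ends [0.6249 0.0468] [0.7852 0.0742]
1498 [445. 278.] [0.6161 0.2564 0.0065] ang 56.6 ends [0.6001 0.2321] [0.632  0.2806]
1199 [263. 140.] [0.494  0.0251 0.0065] ang 8.9 ends [0.4721 0.0217] [0.5163 0.0286]
tcp [0.5155 0.0286 0.1918] jaw 99.45 toolx [-0.001  0.001 -1.   ] j [ 0.06  0.29 -0.03  1.25  0.   -0.11] 5.75
```

View pics/w2.png

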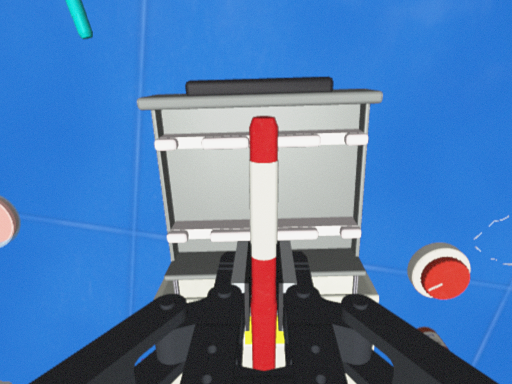

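The red pen is held in line with the slots, spanning (263,117) to (263,370). The ribs are at rows ~141 and ~234, with notch gaps on the front rib at u≈190 and 333 and on the back rib at u≈198 and 330. Next I measure the slot positions.

```bash
cat > tray.py <<'E'
from h import *
im=cv2.imread('pics/w2.png')[...,::-1].copy()
s=dict(tool_pos=np.array([0.5155,.0286,.1918]),orientation=np.array([1.033,1.569,2.769]));C=cam('wrist',state())
print('pen ends',ray(C,[(263,117),(263,369)],.196).round(4))
g=cv2.cvtColor(im,cv2.COLOR_RGB2GRAY)
sat=cv2.cvtColor(im,cv2.COLOR_RGB2HSV)[...,1]
w=(g>205)
for r in list(range(128,152,3))+list(range(218,246,3)):
    d=np.flatnonzero(np.diff(np.r_[0,w[r,140:390].astype(int),0]))+140;print(r,d.tolist())
for u in(166,225,300,356):print(u,np.flatnonzero(np.diff(w[100:260,u].astype(int)))+100)
E
python3 tray.py
```

```text
pen ends [[0.4496 0.0178 0.196 ]
 [0.5809 0.0397 0.196 ]]
128 [171, 249, 279, 327, 365, 366]
131 [168, 170, 174, 227, 228, 233, 234, 236, 365, 366]
134 [318, 346, 364, 366]
137 [177, 203, 248, 249, 279, 344, 347, 368]
140 [156, 174, 178, 248, 278, 344, 347, 368]
143 [155, 176, 178, 248, 278, 345, 347, 367]
146 [155, 176, 178, 248, 278, 318, 364, 365]
149 [156, 176, 178, 202, 204, 213, 233, 249, 279, 307, 309, 315, 316, 317, 319, 320, 323, 324, 364, 365]
218 [251, 276]
221 [251, 276]
224 [251, 276]
227 [251, 276, 315, 340]
230 [187, 212, 251, 276, 317, 340, 343, 361]
233 [188, 250, 251, 276, 278, 340, 342, 361]
236 [167, 186, 189, 250, 251, 276, 277, 318, 342, 361]
239 [167, 187, 192, 193, 211, 250, 251, 276, 278, 314]
242 [169, 185, 251, 276]
245 [252, 276]
166 [110 111 114 115 117 118 129 130 139 150]
225 [108 131 137 148 149 171 172 175 178 179 232 241]
300 [106 128 135 146 147 153 154 159 168 169 170 171 230 239]
356 [134 144 229 237]
```

Run:
```python
from h import *
C=cam('wrist',state())
P=ray(C,[(189.5,144),(199,237.5),(332.5,140),(329.5,234)],.043)[:,:2];print(P.round(4))
r=P[:2].mean(0);b=P[2:].mean(0);d=(P[1]-P[0]+P[3]-P[2])
print('red slot',r.round(4),'blue',b.round(4),'ang',np.degrees(np.arctan2(d[1],d[0])),'len',np.linalg.norm(d)/2,'width',np.linalg.norm(b-r),'mid',(r+b)/2)
e=b-r;print('ang from y',np.degrees(np.arctan2(-e[0],e[1])))
T=cam('top');im=cv2.imread('pics/top0.png')[...,::-1]
print('cards',ray(T,[(237,163),(260.5,158.6),(283.6,153.5)],.085).round(3))
```

```text
[[ 0.5016 -0.039 ]
 [ 0.5915 -0.0213]
 [ 0.4773  0.0843]
 [ 0.567   0.1026]]
red slot [ 0.5465 -0.0302] blue [0.5222 0.0935] ang 11.350358569941422 len 0.09157816944514444 width 0.1259860789299913 mid [0.53434785 0.03164517]
ang from y 11.145796122338863
cards [[ 0.642  0.116  0.085]
 [ 0.653  0.053  0.085]
 [ 0.665 -0.01   0.085]]
```

Request:
{"api": "send_rows", "payload": {"steps": "1.5 -3 0 1.8;3.1 -6 -2 1.8;3.1 -6 -6 1.8;3.1 -6 -9 1.8;3.1 -6 -11 1.8;3.1 -6 -12 1.8;3.1 -6 -12 1.8;3.1 -6 -12 1.8"}}

```text
t: 6.6
tool_pos: [0.5477, -0.0313, 0.0733]
orientation: [-1.762, 1.569, 0.006]
wrist_force: [0.0, -0.6, 0.7]
width: 0.134
```

```bash
python3 pen.py red w3
```

```text
2710 [263. 314.] [ 0.636  -0.0136  0.0065] ang 11.5 ends [ 0.5869 -0.0236] [ 0.6897 -0.0026]
1193 [263. 140.] [ 0.5045 -0.0399  0.0065] ang 11.0 ends [ 0.4907 -0.0426] [ 0.5187 -0.0372]
tcp [ 0.5477 -0.0313  0.0733] jaw 101.31 toolx [ 0.001  0.    -1.   ] j [-0.06  0.45 -0.12  0.99  0.   -0.25] 6.6
```

View pics/w3.png

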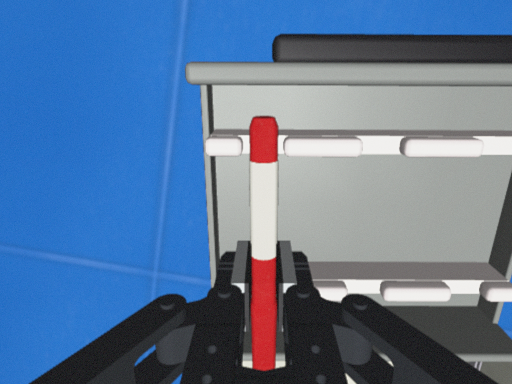

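The pen at u=263 is centred over the front notch (gap 243–284). Lowering and releasing.

Request:
{"api": "send_rows", "payload": {"steps": "0 0 -1 0;0 0 -2 0;0 0 -2.6 0;0 0 -3.1 0;0 0 -3.4 0;0 0 -3.6 0;0 0 -3.6 0;0 0 -3.6 0"}}

```text
t: 7.45
tool_pos: [0.5472, -0.032, 0.0365]
orientation: [-1.853, 1.57, -0.086]
wrist_force: [-0.0, -0.3, 0.3]
width: 0.132
```

Request:
{"api": "send_rows", "payload": {"steps": "0 0 0 0;0 0 0 0;0 0 0 0;0 0 0 0;0 0 1 0;0 0 4 0;0 0 8 0;0 0 12 0", "fingers": 0.4}}

```text
t: 8.25
tool_pos: [0.5465, -0.032, 0.158]
orientation: [1.306, 1.57, 3.073]
wrist_force: [0.2, -0.5, 0.1]
width: 0.401
```

```bash
python3 pen.py red w4
```

```text
1531 [263. 341.] [0.7376 0.0053 0.0065] ang -78.6 ends [0.7323 0.0311] [ 0.7428 -0.0207]
1052 [263. 219.] [ 0.5949 -0.0225  0.0065] ang 11.3 ends [ 0.5555 -0.0303] [ 0.6368 -0.0141]
341 [263. 111.] [ 0.4942 -0.0424  0.0065] ang 11.3 ends [ 0.4847 -0.0443] [ 0.5037 -0.0405]
258 [507. 288.] [0.6211 0.2402 0.0065] ang 24.9 ends [0.6032 0.2319] [0.6419 0.2499]
185 [504. 373.] [0.7291 0.2866 0.0065] ang 60.0 ends [0.719 0.269] [0.7372 0.3006]
tcp [ 0.5465 -0.032   0.158 ] jaw 101.24 toolx [-0.001  0.    -1.   ] j [-0.06  0.38 -0.    1.19  0.   -0.25] 8.25
```

View pics/w4.png

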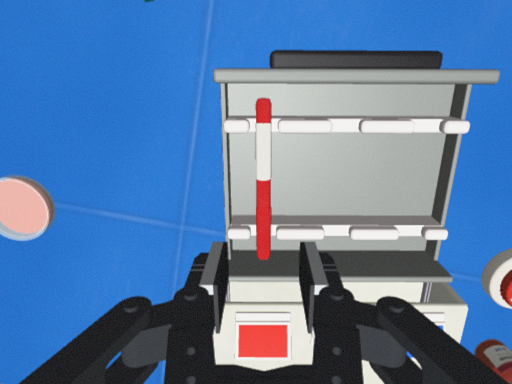

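The red pen lies in both notches (u=263, rows 98–260), in line with the red label (263,341). Going to the blue pen.

Request:
{"api": "send_rows", "payload": {"steps": "-1.5 -3 0 -5;-3 -7 0 -12;-4.5 -11 0 -18;-6 -15 0 -24;-8 -19 0 -30;-10 -23.5 0 -36;-12.3 -28 0 -40.8;-12.3 -29.7 0 -40.8", "fingers": 1}}

```text
t: 9.1
tool_pos: [0.4214, -0.3325, 0.1571]
orientation: [-2.774, 1.569, -1.725]
wrist_force: [1.8, 1.0, 0.4]
width: 0.998
```

Request:
{"api": "send_rows", "payload": {"steps": "0 0 0 0;0 0 0 0;0 0 0 0;0 0 0 0;0 0 0 0;0 0 0 0;0 0 0 0;0 0 0 0"}}

```text
t: 9.9
tool_pos: [0.4241, -0.3288, 0.1563]
orientation: [1.79, 1.571, 2.845]
wrist_force: [-0.3, 0.1, -0.1]
width: 1.0
```

```bash
python3 pen.py blue w5
```

```text
914 [264. 202.] [ 0.4509 -0.3425  0.0065] ang -30.2 ends [ 0.4207 -0.3249] [ 0.4833 -0.3613]
296 [266. 103.] [ 0.373  -0.2969  0.0065] ang -29.1 ends [ 0.3653 -0.2926] [ 0.3804 -0.301 ]
tcp [ 0.4241 -0.3288  0.1563] jaw 60.46 toolx [-0.  0. -1.] j [-0.66  0.36 -0.04  1.18 -0.   -0.14] 9.9
```

View pics/w5.png

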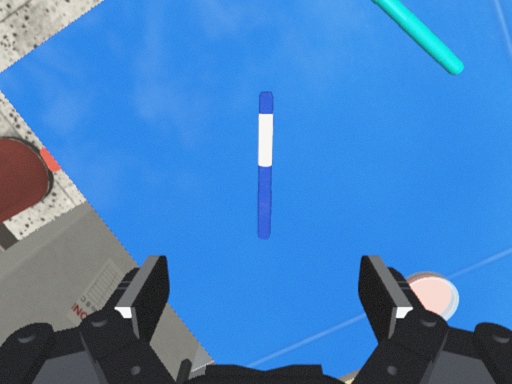

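The blue pen with the white band spans (266,92) to (264,238), mid (0.4243, -0.327), direction -30.2°. The teal one is off at (420,35). Descending and grasping.

Request:
{"api": "send_rows", "payload": {"steps": "0 0.2 -4 -0.6;0 0.2 -8 -0.6;0 0.2 -12 -0.6;0 0.2 -14 -0.6;0 0.2 -15 -0.6;0 0.2 -15.3 -0.6;0 0.2 -15.3 -0.6;0 0.2 -15.3 -0.6"}}

```text
t: 10.75
tool_pos: [0.4251, -0.3279, 0.0047]
orientation: [-1.703, 1.568, -0.658]
wrist_force: [-0.2, 0.4, 0.8]
width: 1.002
```

Request:
{"api": "send_rows", "payload": {"steps": "0 0 0 0;0 0 0 0;0 0 0 0;0 0 0 0;0 0 0 0;0 0 0 0;0 0 0 0;0 0 0 0", "fingers": 0}}

```text
t: 11.55
tool_pos: [0.4242, -0.3271, 0.0037]
orientation: [-1.707, 1.57, -0.662]
wrist_force: [-0.4, 0.3, 3.8]
width: 0.131
```

Request:
{"api": "send_rows", "payload": {"steps": "0 0 2 0;0 0 5 0;0 0 9 0;0 1 13 6;0 4 15 12;0 8 15 18;1 12 15 24;2 16 15 30"}}

```text
t: 12.35
tool_pos: [0.4438, -0.1657, 0.1533]
orientation: [-1.671, 1.571, -0.1]
wrist_force: [0.6, -0.1, -0.1]
width: 0.134
```

Request:
{"api": "send_rows", "payload": {"steps": "1 4 0 6;2.5 8 0 11.4;4 12.5 0 11.4;5.5 17 0 11.4;7 21.5 0 11.4;7.8 26.1 0 11.4;7.8 26.1 -4 11.4;7.8 26.1 -8 11.4"}}

```text
t: 13.15
tool_pos: [0.5235, 0.0963, 0.0732]
orientation: [-1.608, 1.567, 0.163]
wrist_force: [1.1, -0.1, -1.3]
width: 0.13
```

```bash
python3 pen.py blue w6
```

```text
2838 [263. 311.] [0.6095 0.1138 0.0065] ang 11.5 ends [0.5597 0.1036] [0.6659 0.1253]
1190 [263. 135.] [0.4778 0.0871 0.0065] ang 10.8 ends [0.4642 0.0845] [0.4915 0.0897]
tcp [0.5235 0.0963 0.0732] jaw 101.46 toolx [ 0.004  0.001 -1.   ] j [ 0.18  0.42 -0.17  0.97 -0.   -0.02] 13.15
```

View pics/w6.png

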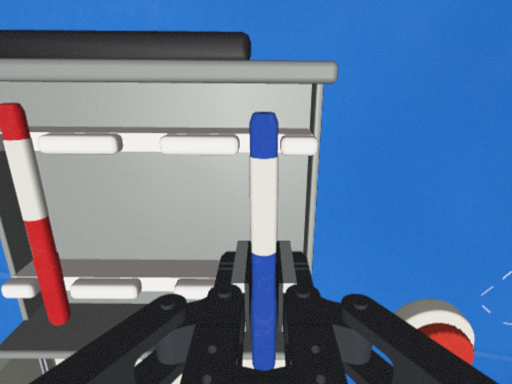

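The blue pen (u=263) is 2 mm to the right of the notch centre (gap 238–281), and most of that is lag that will settle. Lowering and releasing.

Request:
{"api": "send_rows", "payload": {"steps": "0 0 0 0;0 0 0 0;0 0 -1.2 0;0 0 -2.2 0;0 0 -2.8 0;0 0 -3.2 0;0 0 -3.5 0;0 0 -3.5 0"}}

```text
t: 14.0
tool_pos: [0.5217, 0.0939, 0.0379]
orientation: [1.499, 1.57, -3.017]
wrist_force: [0.2, -0.3, 0.0]
width: 0.13
```

Request:
{"api": "send_rows", "payload": {"steps": "0 0 0 0;0 0 0 0;0 0 0 0;0 0 0 0;0 0 1 0;0 0 4 0;0 0 8 0;0 0 12 0", "fingers": 0.4}}

```text
t: 14.8
tool_pos: [0.5215, 0.0939, 0.16]
orientation: [1.595, 1.57, -2.922]
wrist_force: [1.0, -0.5, 0.5]
width: 0.398
```

Request:
{"api": "send_rows", "payload": {"steps": "-1 -1 2 0;-2 -3 4 0;-3 -5 6 0;-3 -6 6 0;-3 -6 6 0;-3 -6 6 0;-3 -6 6 0;-3 -6 6 0"}}

```text
t: 15.6
tool_pos: [0.4917, 0.0346, 0.2173]
orientation: [1.373, 1.569, 3.141]
wrist_force: [0.7, -0.5, 0.5]
width: 0.401
```

```bash
python3 pen.py blue w7
python3 - <<'E'
from h import *
im=cv2.imread('pics/w7.png')[...,::-1].copy();C=cam('wrist',state())
for col in('red','blue'):
    for a,c,p in blobs(mask(im,col),60):print(col,a,c.round(),'L',p[:,0].min(),p[:,1].min(),p[:,0].max(),p[:,1].max())
E
```

```text
471 [313. 221.] [0.5567 0.1067 0.0065] ang 12.2 ends [0.5307 0.1011] [0.5892 0.1138]
210 [318. 146.] [0.47   0.0896 0.0065] ang 12.5 ends [0.4606 0.0876] [0.4797 0.0918]
tcp [0.4917 0.0346 0.2173] jaw 101.29 toolx [-0.002  0.    -1.   ] j [ 0.07  0.23 -0.04  1.3   0.   -0.13] 15.6
red 205 [185. 147.] L 179 138 190 156
red 650 [191. 231.] L 184 202 198 263
red 1212 [418. 286.] L 396 268 439 305
blue 210 [318. 146.] L 312 137 323 155
blue 471 [313. 221.] L 307 200 319 247
```

View pics/w7.png

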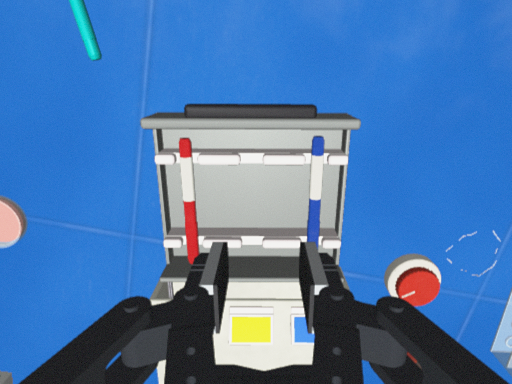

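Run:
```python
from h import *
C=cam('wrist',state())
R=Ro.from_euler('z',11.25,degrees=True).as_matrix()[:2,:2];m=np.array([.5343,.0316])
for n,uv,z in(('red',[(185,138),(192,264)],.0395),('blue front',[(318,136.5)],.0395),('lip',[(185,107),(251,105),(317,105)],.055),('rib centers',[(200,159.5),(270,158.5),(200,242),(270,241)],.043)):
    P=ray(C,uv,z)[:,:2];print(n,P.round(4).tolist(),'tray',((P-m)@R).round(4).tolist())
T=cam('top');print('front edge',ray(T,[(231,184),(301,168)],.07))
```

```text
red [[0.482, -0.044], [0.6188, -0.0196]] tray [[-0.066, -0.0639], [0.0729, -0.0667]]
blue front [[0.4556, 0.0811]] tray [[-0.0676, 0.0639]]
lip [[0.451, -0.0443], [0.4378, 0.0129], [0.4263, 0.0703]] tray [[-0.0965, -0.0582], [-0.0983, 0.0004], [-0.0984, 0.059]]
rib centers [[0.4993, -0.0264], [0.485, 0.0401], [0.5883, -0.0143], [0.5727, 0.0582]] tray [[-0.0457, -0.0501], [-0.0467, 0.0179], [0.044, -0.0555], [0.0428, 0.0186]]
front edge [[ 0.58793363  0.13449488  0.07      ]
 [ 0.6271235  -0.05659257  0.07      ]]
```

Both pens are seated (red spans tray x -66 to +73, blue's front end is at -68). The lip centre is (0.438, 0.013). I'll shut the fingers and go in front of the lip.

Request:
{"api": "send_rows", "payload": {"steps": "-3 -1 0 0;-6 -2 0 0;-8.9 -2.9 0 0;-8.9 -2.9 -4 0;-8.9 -2.9 -8 0;-8.9 -2.9 -12 0;-8.9 -2.9 -16 0;-8.9 -2.9 -17.3 0", "fingers": 0}}

```text
t: 16.45
tool_pos: [0.3996, 0.0053, 0.0416]
orientation: [1.378, 1.564, -3.137]
wrist_force: [-0.4, -0.1, 0.1]
width: 0.001
```

Request:
{"api": "send_rows", "payload": {"steps": "0.5 0.1 0 0;1 0.2 0 0;1.5 0.3 0 0;2 0.4 0 0;2.5 0.5 0 0;3 0.6 0 0;3.6 0.7 0 0;4.3 0.85 0 0"}}

```text
t: 17.25
tool_pos: [0.4461, 0.0135, 0.0453]
orientation: [1.758, 1.57, -2.758]
wrist_force: [-1.4, -0.9, 0.1]
width: -0.001
```

Request:
{"api": "send_rows", "payload": {"steps": "0.8 0.16 0 0;1.7 0.34 0 0;2.6 0.52 0 0;3.5 0.7 0 0;4.4 0.87 0 0;5.3 1.05 0 0;6.2 1.23 0 0;7.1 1.4 0 0"}}

```text
t: 18.05
tool_pos: [0.5177, 0.0276, 0.0452]
orientation: [1.924, 1.571, -2.592]
wrist_force: [-1.0, -1.8, 0.4]
width: -0.003
```

Request:
{"api": "send_rows", "payload": {"steps": "0.9 0.18 0 0;1.8 0.36 0 0;2.7 0.53 0 0;3.6 0.7 0 0;4.5 0.88 0 0;5.4 1.06 0 0;6.3 1.24 0 0;7 1.38 0 0"}}

```text
t: 18.85
tool_pos: [0.588, 0.0415, 0.0453]
orientation: [-1.475, 1.57, 0.292]
wrist_force: [-1.4, -1.9, 0.6]
width: 0.002
```

Request:
{"api": "send_rows", "payload": {"steps": "0.1 0.02 0 0;0.2 0.04 0 0;0.3 0.06 0 0;0.4 0.08 0 0;0.5 0.1 0 0;0.6 0.12 0 0;0.7 0.14 0 0;0.8 0.16 0 0"}}

```text
t: 19.65
tool_pos: [0.595, 0.043, 0.0453]
orientation: [0.451, 1.57, 2.218]
wrist_force: [-1.9, -0.3, 0.6]
width: -0.002
```

Request:
{"api": "send_rows", "payload": {"steps": "0.2 0.04 0 0;0.4 0.08 0 0;0.6 0.12 0 0;0.8 0.16 0 0;0.9 0.18 0 0;1 0.2 0 0;1 0.2 0 0;1 0.2 0 0"}}

```text
t: 20.45
tool_pos: [0.6053, 0.0448, 0.0453]
orientation: [-2.194, 1.57, -0.427]
wrist_force: [-0.4, -0.4, -0.2]
width: -0.001
```

Request:
{"api": "send_rows", "payload": {"steps": "0.1 0.02 0 0;0.2 0.04 0 0;0.3 0.06 0 0;0.4 0.08 0 0;0.5 0.1 0 0;0.6 0.12 0 0;0.6 0.12 0 0;0.6 0.12 0 0"}}

```text
t: 21.25
tool_pos: [0.6077, 0.0452, 0.0452]
orientation: [1.626, 1.564, -2.891]
wrist_force: [-10.2, -2.0, 7.1]
width: 0.002
```

It stopped with the force rising to ~12 N, at the place predicted for fully shut. I'll back off and check.

Request:
{"api": "send_rows", "payload": {"steps": "-0.8 -0.15 0 0;-2 -0.4 0 0;-4 -0.8 0 0;-6 -1.2 0 0;-8 -1.6 3 0;-10 -2 7 0;-12 -2.4 11 0;-12 -2.4 15 0"}}

```text
t: 22.05
tool_pos: [0.4889, 0.0218, 0.1969]
orientation: [1.178, 1.571, 2.944]
wrist_force: [1.2, 0.4, 0.2]
width: -0.004
```

Request:
{"api": "send_rows", "payload": {"steps": "-3 0 0 0;-6 0 2 0;-9 0 2 0;-12 0 2 0;-12 0 2 0;-12 0 2 0;-12 0 2 0;-12 0 2 0"}}

```text
t: 22.85
tool_pos: [0.3721, 0.0221, 0.2154]
orientation: [-1.702, 1.57, 0.065]
wrist_force: [0.9, -0.0, -0.7]
width: -0.004
```

Run:
```python
from h import *
s=state();a=capture('wrist');b=capture('top');C=cam('wrist',s)
cv2.imwrite('pics/end.png',cv2.resize(np.hstack([a,b])[...,::-1],(800,300),interpolation=cv2.INTER_AREA))
T=cam('top');print(s['tool_pos'],s['wrist_force'])
for nm,uv,z in[('timer',(196,183),.03),('dish',(368,172),.01)]:print(nm,ray(T,uv,z))
im=cv2.imread('pics/top0.png')[...,::-1].astype(int);d=np.abs(im-b).sum(2)
for n,(u,v) in dict(timer=(196,183),dish=(368,172),bottle=(190,147)).items():print(n,'mean diff',d[v-12:v+12,u-12:u+12].mean())
```

```text
[0.37212744 0.02213122 0.2153564 ] [ 0.86906711 -0.01342741 -0.66094211]
timer [[0.60215041 0.23829761 0.03      ]]
dish [[ 0.62509319 -0.25396154  0.01      ]]
timer mean diff 12.28125
dish mean diff 13.78125
bottle mean diff 12.890625
```

View pics/end.png

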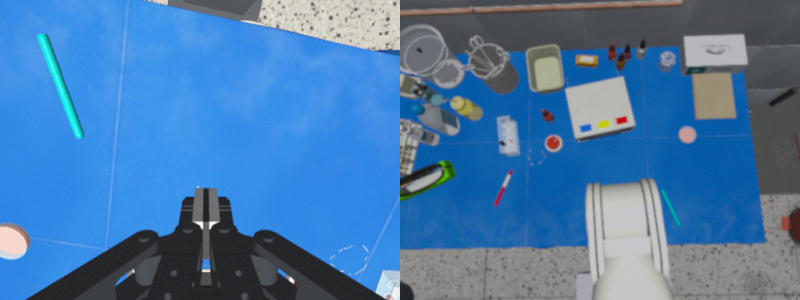

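Run:
```python
from h import *
b=capture('scene');x=capture('top');T=cam('top');S=cam('scene')
a=np.radians(11.25);ex=np.array([np.cos(a),np.sin(a)]);ey=np.array([-ex[1],ex[0]])
c=np.array([.653,.053])-.022*ex   # cabinet front middle from yellow card
for d in np.arange(-.03,.02,.003):
    r=[]
    for y in(-.04,-.02,0,.02,.04):
        u=proj(T,np.r_[c+d*ex+y*ey,.055])[0].round().astype(int);r.append(int(x[u[1],u[0]].mean()))
    print(round(d,3),r)
cv2.imwrite('pics/sc.png',cv2.resize(b[130:230,190:340],None,fx=4,fy=4,interpolation=cv2.INTER_CUBIC)[...,::-1])
```

```text
-0.03 [93, 93, 92, 96, 90]
-0.027 [92, 97, 94, 91, 95]
-0.024 [91, 92, 96, 96, 91]
-0.021 [88, 92, 90, 99, 93]
-0.018 [86, 83, 84, 88, 93]
-0.015 [76, 71, 71, 74, 75]
-0.012 [67, 65, 66, 63, 64]
-0.009 [64, 65, 62, 63, 60]
-0.006 [64, 68, 62, 64, 59]
-0.003 [76, 97, 78, 68, 84]
-0.0 [125, 150, 126, 156, 127]
0.003 [162, 174, 161, 175, 163]
0.006 [178, 184, 178, 184, 175]
0.009 [180, 189, 189, 188, 179]
0.012 [182, 189, 194, 185, 186]
0.015 [181, 182, 190, 188, 188]
0.018 [181, 176, 177, 184, 187]
```

View pics/sc.png

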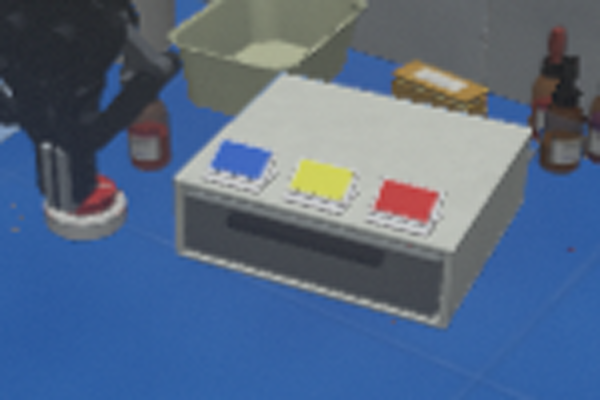

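The drawer front sits flush in the frame, with the lip protruding about 12–14 mm. That is fully shut, so I'm handing in.

```bash
python3 -c "from plant import *;print(close_job())"
```

```text
the job is handed in; nothing more can be done
None
```

Both pens are in the slots matching their labels, the drawer is shut, and the job is handed in at about 23 s of the 64 s allowed. I picked the red pen nearest the base and the blue pen with the white band.

- **Pens:** The last wrist picture before closing showed both pens lying in their notches. Red measured about 3 mm lengthwise from the slot middle and 1–2 mm sideways. Blue's front end agreed to within 1 mm, but its back end was hidden by the gripper. The pens can't be seen with the drawer shut, so I could not check them after closing.
- **Drawer:** It stopped at the predicted closed position with the force rising to about 12 N. Afterwards the scene view showed the front flush with the cabinet. The lip stood out 12–15 mm in the top view, against the nominal 12 mm.
- **Other objects:** The timer, stain bottle and petri dish looked unmoved in the top view, and the gripper was clear of everything at the end.
- **Mishap:** My first grip on the red pen was too high, so I reopened, lowered 4 mm and regripped before lifting.
- **Budget:** I viewed 11 pictures, one over the 10 planned, for the final drawer check.

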